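# Lift the culture dish off the warming plate and load the carrying tray

### The arm

A 6-joint arm with a two-finger parallel gripper is mounted at the origin on the work surface. World frame = base frame: x ahead of the robot, y to its left, z up, the work surface at z = 0. Lengths are in m, angles in rad, forces in N, time in s.
With the tool pointing down it reaches from about 0.225 to 0.725 m from the base axis. Payload 3.1 kg.
Tool frame: the origin (TCP) lies midway between the tips of the shut fingers; the grasp point (between the pads) lies 19 mm behind it; z points along the fingers, y is the line along which they close (so a half turn about z gives the same grasp; the last joint's range is limited). The gripper opens to 85 mm and grips with 20 to 120 N. Pads are 22 mm wide; open, the fingers measure 114 mm over their backs; the gripper's body (76 mm by 85 mm) begins 54 mm behind the grasp point. The pads swing forward as they close: fully open they stand 13 mm farther back than shut.
Start: joints at [1.185, 0.048, 0.099, 1.622, 0, 1.443], TCP at [0.134, 0.508, 0.231] pointing down, gripper open.
Joint ranges: [-2.91, 2.91], [-0.99, 1.94], [-1.21, 1.42], [-2.12, 2.29], [-1.49, 1.47], [-3.14, 3.14]. Speed limits (rad/s): [2.79, 2.79, 3.14, 3.14, 3.14, 3.14].

### API

Orientations are given as [roll, pitch, yaw] about the fixed x, y, z axes, in that order (R = Rz(yaw) Ry(pitch) Rx(roll)).
In Python, from plant import sense, read_camera, sign_off gives the robot as it stands.
- The arm moves only by the tool move_arm, never from a script. Its argument "motion" is one flat list of numbers, 7 for each row, row after row: the turn, a rotation vector about the tool's x, y, z normalised to -1 to 1, where 1 is 5 degrees, then the shift along the tool's x, y, z normalised to -1 to 1, where 1 is 0.02 m, then the finger opening in mm, from 0 to 85.4. A call has 1 to 10 rows; each row shifts and turns the commanded pose from where the row before left it, along the tool's axes as they then stand; what a row does not reach is not made up. A row lasts 1/12 s, in which the tool goes at most 41.7 mm and 7.16 degrees, less where a joint would pass 70% of its speed; a pose out of reach is approached as far as the arm can. A call with a number of a shift or a turn outside -1 to 1 is refused whole. A call with a gripper value outside its range is refused whole. The fingers move at their own pace and stop on an object; the grip force is fixed at half the most. Time passes only in rows, so rows that do not move let the fingers close. It gives the time, the measured TCP pose, the force, the opening and the grip force at its end, in the units of the state.
- sense(): the state, without advancing time (a new reading comes with each control period).
- read_camera(name): name is "side" or "top" or "wrist"; returns a dict with "pixels" (420x560x3 uint8, red, green, blue), "range_z" (420x560 float32, m along the optical axis (not along the pixel's ray), 0 where there is no reading), "vfov" (degrees; the focal length in pixels is half the picture's height over the tangent of half this angle, whatever the lens; pixels are square), "cx", "cy" (the principal point, pixels), "extrinsics" (4x4, takes a point from world to camera coordinates). Camera axes: x right, y down, z forward; pixel columns grow to the right and rows downward; lengths in m; the calibration is good to about 2 mm. A picture is of the moment at which its call begins.
- sign_off(): hands the job in; it is judged then, once.
The state is a dict: "time_s": time; "joint_positions": joint angles; "dq": joint speeds; "tau": joint torques, N m; "tcp_pos": TCP position; "tcp_rot": TCP orientation; "force": force on the tool from outside, world axes, zero at the start; "torque": the same for the moment, N m; "finger_gap": opening from 0.0 (shut) to 1.0 (fully open); "gripper_force": force on a finger pad.
Only numpy, scipy, OpenCV 4.12 (cv2) and the standard library are available. Lean on these libraries where they do the work, as an engineer would, in place of code of your own. Each camera call takes 0.05 s, during which the arm holds its last target. There are 200 camera calls.

### The job

Take the lifter by its handle, slide its blade fully under the covered culture dish on the warming plate, until the dish's edge meets the shank, and carry the dish on the blade to the carrying tray. Set it down gently and level across the middle of the two ribs, draw the blade out from under it, then lay the lifter flat on the tray floor in the empty bay beside the dish. Never touch the dish with the gripper, tip, drop or ram it, and leave the brown jar and the tube rack where they stand.

Things in the scene. Friction and masses are not known exactly. Their poses are not given: they have to be found in the camera images.
- dish: Covered round culture dish, clear with a white rim, 125 mm diameter, 20 mm tall, about 0.18 kg, loose on the warming plate. It slides when pushed, until the stop bar holds it and lets the blade go under. Origin: centre of its underside, z up. Flat foot 109 mm in diameter; outside it a bevel rises 4 mm over 8 mm, so a blade edge kept down on the plate, nose slightly down, gets under it.
- warmer: Fixed warming plate, a slab 270 mm (x) by 170 mm (y); origin at the centre of its underside, on the bench; flat aluminium top 30 mm above. Behind the dish (+x) a dark steel stop bar, 10 mm thick, 12 mm high, crosses the whole top. It is clamped somewhere with its face 65 to 123 mm ahead of the origin; its place is not reported: feel for it. The -x side, towards the robot, is open.
- lifter: Loose plate lifter, 0.16 kg, standing flat on its steel blade (it stays so when released). Origin: centre of the blade's underside; x to its front edge, z up. Blade 90 mm (x) by 60 mm (y), 2.5 mm thick. At its rear a shank 26 mm wide rises, leaning back, from x = -45 to x = -62 mm at 42 mm height; on it a level black handle.
- lifter_grip (a point): Centre of the lifter's handle, 105 mm behind the blade's centre and 49 mm above its underside; axes as the lifter. The handle is 90 mm long (x), 16 mm wide (y), 24 mm tall. Pinch it across y, from above, firmly (about 90 N), so that it does not turn in the grip under the load.
- lifter_tip (a point): Middle of the blade's front edge, at its underside, 45 mm ahead of the blade's centre; axes as the lifter. With the blade fully under the dish, the dish's edge bears on the shank and the dish's centre is about 15 mm ahead of the blade's centre.
- tray: Fixed steel carrying tray, 250 mm (x) by 260 mm (y), walls 22 mm high and 4 mm thick all round, floor 4 mm thick. Origin: centre of its underside. Two upright ribs along x, 140 mm long, 8 mm thick, their tops 42 mm above the origin, stand in its +y half, 72 mm apart (clear gap): the 60 mm blade passes down between them. The -y half is an empty bay.
- tray_ribs (a point): Point midway between the ribs and halfway along them, at the level of their tops, at x 25, y 60, z 42 mm in the tray's frame: where the centre of the dish's underside goes. Axes as the tray. A blade lowered between the ribs leaves the dish on them and can be drawn out towards the tray's -x, above the 22 mm wall.
- tray_bay (a point): Point on the floor of the empty bay, at x 40, y -65, z 4 mm in the tray's frame: good for the centre of the lifter's blade, handle towards the tray's -x. Axes as the tray. The bay's floor is about 140 mm wide (y), 242 mm long (x).
- bottle: Bystander: loose brown jar with a blue cap, 72 mm diameter, 130 mm tall; origin at the centre of its base.
- tube_rack: Bystander: loose yellow rack of tubes with orange caps, 70 mm by 130 mm, 108 mm tall; origin at the centre of its base.
Things that resemble listed ones, but are neither listed nor needed, are in the scene too. Several things look just like the lifter: the one meant starts farthest from the robot's base.

How it is judged:
By the outcome, as a careful person would: the job done as asked, in the order asked, and still so for the second after the job is handed in, with the robot touching nothing.
It also fails if it takes over 61 s, if anything falls off the work surface, if the arm or the gripper's body presses on something with over 40 N, if the wrist force passes 120 N, or if a joint passes its speed limit or range.

## Working session

There is one attempt and no reset: what is moved stays moved. The work goes in short steps, Python scripts to look and compute and a tool call to move; the robot and the scene stay as the last step left them, time stands still between calls to the robot, and variables do not carry over. Pictures are saved under pics/ and viewed, at most 10 in all, crops included, and the job is handed in when it is done.

Besides the shell and the picture viewer there is one more tool, called after ">>>" as name(argument=value, ...), one argument or row to a line, values as JSON. move_arm: Moves the arm, as the interface text tells. Scaled input: -1 to 1 covers 0.02 m each way for a shift and 5 degrees each way for a turn. Its arguments: {"type":"object","properties":{"motion":{"type":"array"}},"required":["motion"]}

```bash
mkdir -p pics; ls; cat > h.py <<'E'
import numpy as np, cv2
from plant import sense, read_camera
from scipy.spatial.transform import Rotation as R
def cam(n):
    c=read_camera(n); c['f']=210/np.tan(np.radians(c['vfov'])/2); np.savez('last_%s.npz'%n,**c); return c
def load(n): return dict(np.load('last_%s.npz'%n))
def world(c):
    z=c['range_z'];v,u=np.mgrid[0:420,0:560]
    P=np.stack([(u-c['cx'])*z/c['f'],(v-c['cy'])*z/c['f'],z],-1)
    E=c['extrinsics']; return (P-E[:3,3])@E[:3,:3]
def save(c,n,box=None,s=1):
    im=c['pixels'][...,::-1]
    if box: im=im[box[1]:box[3],box[0]:box[2]]
    cv2.imwrite('pics/'+n,cv2.resize(im,None,fx=s,fy=s,interpolation=cv2.INTER_CUBIC))
E
python3 - <<'E'
from h import *
s=sense();print(s)
for n in ['top','side']:
    c=cam(n);save(c,n+'0.png',None,1.4);print(n,c['vfov'],c['cx'],c['cy'],np.linalg.inv(c['extrinsics']).round(3).tolist())
E
```

```text
pics
{'time_s': 0.0, 'joint_positions': array([1.18518498e+00, 4.87563223e-02, 9.75682692e-02, 1.62197844e+00,
       5.86764009e-06, 1.44302394e+00]), 'dq': array([-0.000304  ,  0.0007286 ,  0.00134793, -0.00083241, -0.00058852,
       -0.00069399]), 'tau': array([-9.97866391e-05, -3.38780558e+01,  3.20015395e+01,  2.03093479e-02,
        2.53268723e-05,  6.19217701e-06]), 'tcp_pos': array([0.1336351 , 0.50707508, 0.23009942]), 'tcp_rot': array([-3.13924256e+00, -3.07837388e-04,  2.88375333e+00]), 'force': array([-0.14415535, -0.12701441,  0.29972354]), 'torque': array([-0.00613482, -0.03709703,  0.0153406 ]), 'gripper_force': 0.0, 'finger_gap': 0.9999050774088546}
top 43.31769158500095 278.9851279582601 210.2125603248267 [[0.005, -0.989, 0.147, 0.319], [-1.0, -0.004, 0.008, -0.031], [-0.007, -0.147, -0.989, 1.483], [0.0, 0.0, 0.0, 1.0]]
side 56.63879941459347 275.5186726677343 214.70559800752827 [[0.938, -0.25, 0.241, 0.302], [-0.347, -0.705, 0.618, -0.661], [0.015, -0.663, -0.748, 0.831], [0.0, 0.0, 0.0, 1.0]]
```

View pics/top0.png

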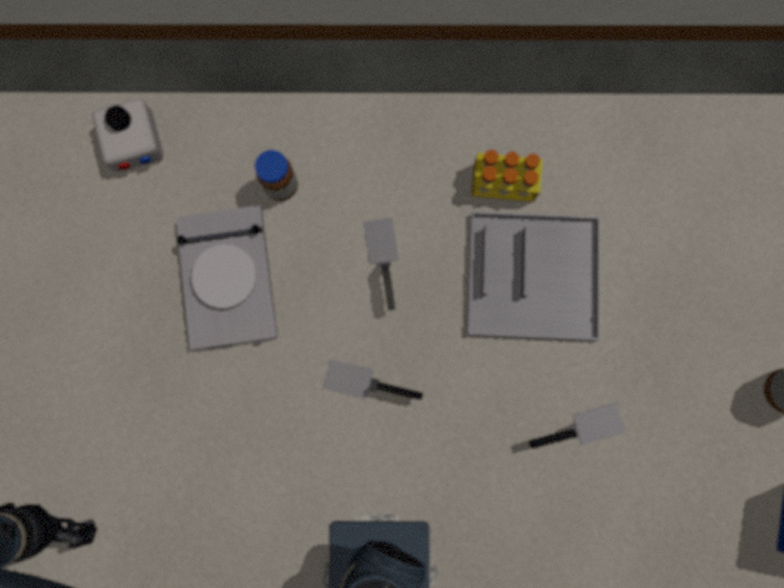

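View pics/side0.png

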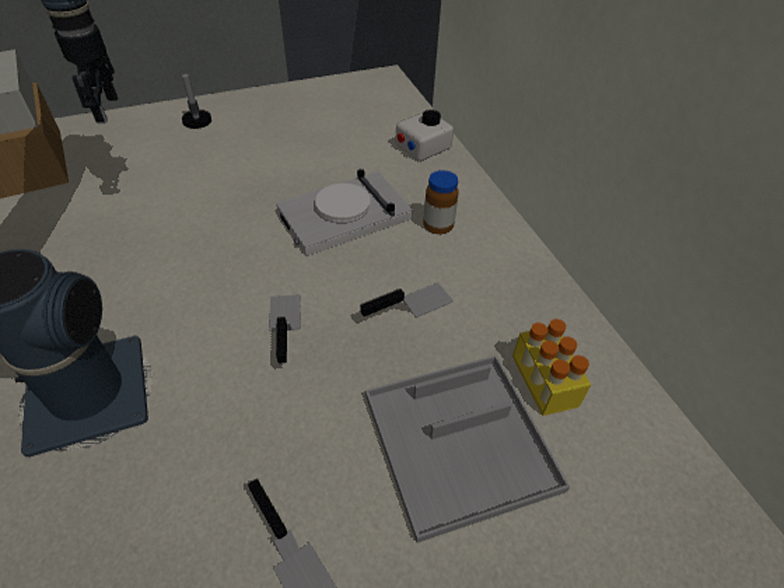

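Top picture (784-wide scale): three lifter look-alikes: A blade (380,240)/handle (388,288); B (348,378)/(400,390); C (598,423)/(553,437). The robot base is near (378,580), so A is farthest. The dish is at (223,276), the stop bar at (220,235), and the tray at (533,278) with its ribs on the left (+y). I'll measure these and check A in a crop.

```bash
python3 - <<'E'
from h import *
c=load('top');save(c,'crop_A.png',(110,130,440,260),2.4)
W=world(c)
def reg(x0,y0,x1,y1): # in 1.4 scale px
    return W[int(y0/1.4):int(y1/1.4),int(x0/1.4):int(x1/1.4)].reshape(-1,3)
def rect(P,name):
    (cx,cy),(w,h),a=cv2.minAreaRect((P[:,:2]*1000).astype(np.float32))
    print(name,len(P),'c',round(cx,1),round(cy,1),'size',round(w,1),round(h,1),'ang',round(a,2),'zmed',np.median(P[:,2]).round(4))
for n,r in dict(A=(350,205,415,320),B=(315,350,435,410),C=(505,395,640,460)).items():
    P=reg(*r); h=P[P[:,2]>.03]; rect(h,n+' handle'); print(h.mean(0).round(4), np.percentile(h[:,2],[5,50,95]).round(4))
    v=h[:,:2]-h[:,:2].mean(0); print('dir',np.degrees(np.arctan2(*np.linalg.svd(v,full_matrices=False)[2][0][::-1])).round(2))
P=reg(165,200,285,355);print(np.percentile(P[:,2],[2,50,98]))
d=P[(P[:,2]>.044)&(P[:,2]<.055)]; 
rect(P[(P[:,2]>.02)],'warmer')
bench=reg(300,450,340,500);print('bench',np.median(bench[:,2]))
P=reg(185,242,262,315);d=P[P[:,2]>.042];rect(d,'dish');print(d.mean(0))
P=reg(170,205,270,242);rect(P[P[:,2]>.037],'bar')
P=reg(455,205,610,350);rect(P[P[:,2]>.013],'tray');
for n,r in dict(r1=(471,222,492,305),r2=(510,222,530,305)).items():
    P=reg(*r);rect(P[P[:,2]>.033],n)
P=reg(535,225,590,330);print('floor',np.median(P[:,2]))
E
```

```text
A handle 213 c 456.3 -20.9 size 274.9 22.6 ang 6.37 zmed 0.0606
[ 0.5348 -0.0138  0.1267] [0.0506 0.0606 0.0694]
dir 5.67
B handle 231 c 337.4 -31.4 size 94.8 34.9 ang 73.36 zmed 0.0602
[ 0.3436 -0.0325  0.1328] [0.0407 0.0602 0.7766]
dir -104.23
C handle 256 c 273.5 -202.5 size 350.6 50.9 ang 83.32 zmed 0.0599
[ 0.2604 -0.3078  0.1473] [0.044  0.0599 1.4826]
dir -99.29
[-0.00514502  0.02832084  0.05434155]
warmer 5913 c 481.2 233.6 size 542.3 303.1 ang 29.36 zmed 0.0322
bench -0.0004998053752927588
dish 1645 c 457.6 198.6 size 522.4 123.8 ang 45.62 zmed 0.0502
[0.56552948 0.30888866 0.05790077]
bar 255 c 541.1 158.5 size 568.5 134.6 ang 53.86 zmed 0.0433
tray 1185 c 508.4 -236.0 size 394.5 393.7 ang 87.82 zmed 0.0238
r1 167 c 484.3 -147.2 size 62.1 398.7 ang 63.8 zmed 0.0416
r2 173 c 472.6 -193.5 size 83.2 438.5 ang 54.16 zmed 0.042
floor 0.0039747788689852605
```

View pics/crop_A.png

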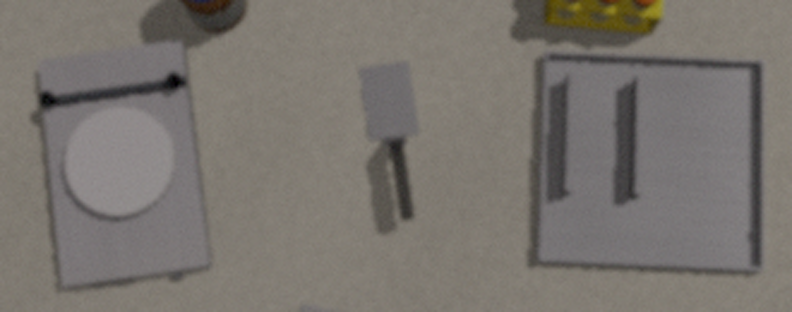

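The crop confirms A: blade at about (388,102) and handle at (402,180) in the crop, pointing ahead. The dish is at (120,160) just short of the bar at (112,90), and the ribs are at (558,140) and (626,140). The fits were spoiled by outliers, so I'll redo them robustly.

```bash
cat >> h.py <<'E'
def fit(P,lo,hi,name,nmin=4):
    """robust oriented box of points with lo<z<hi (keeps points having neighbours)"""
    from scipy.spatial import cKDTree
    P=P[(P[:,2]>lo)&(P[:,2]<hi)]; t=cKDTree(P[:,:2]); P=P[[len(q)>nmin for q in t.query_ball_point(P[:,:2],.006)]]
    (cx,cy),(w,h),a=cv2.minAreaRect((P[:,:2]*1000).astype(np.float32))
    print(name,len(P),'c',round(cx,1),round(cy,1),'size',round(w,1),round(h,1),'ang',round(a,2),'z',np.percentile(P[:,2],[10,50,90]).round(4),'mean',P.mean(0).round(4)); return P
E
python3 - <<'E'
from h import *
c=load('top');W=world(c);W[c['range_z']<.1]=9
def reg(x0,y0,x1,y1): return W[int(y0/1.4):int(y1/1.4),int(x0/1.4):int(x1/1.4)].reshape(-1,3)
def ax(P):
    v=P[:,:2]-P[:,:2].mean(0); d=np.linalg.svd(v,full_matrices=False)[2][0]; print('   axis deg',np.degrees(np.arctan2(d[1],d[0])).round(2))
P=reg(350,205,415,325); ax(fit(P,.05,.075,'handleA')); fit(P,.0015,.012,'bladeA')
P=reg(315,350,435,410); fit(P,.05,.075,'handleB');P=reg(505,395,640,460); fit(P,.05,.075,'handleC')
P=reg(165,195,285,360); fit(P,.022,.036,'warmer'); d=fit(P,.046,.055,'dish')
(x,y),r=cv2.minEnclosingCircle((d[:,:2]*1000).astype(np.float32));print('circ',x,y,r)
P=reg(165,205,275,245); ax(fit(P,.037,.046,'bar',2))
P=reg(455,205,610,350);fit(P,-.003,.03,'tray')
for n,r in dict(r1=(469,222,492,305),r2=(508,222,532,305)).items():
    ax(fit(reg(*r),.036,.048,n))
print(np.degrees(sense()['tcp_rot']))
E
```

```text
handleA 193 c 544.7 -13.2 size 89.9 15.9 ang 8.81 z [0.057  0.0606 0.065 ] mean [ 0.5438 -0.0132  0.0609]
   axis deg -171.22
bladeA 915 c 600.7 -1.1 size 243.4 128.5 ang 0.48 z [0.0019 0.0037 0.0068] mean [0.6166 0.0011 0.0041]
handleB 202 c 344.1 -36.3 size 89.3 15.6 ang 76.34 z [0.0569 0.0603 0.0651] mean [ 0.3441 -0.036   0.0606]
handleC 215 c 255.8 -326.7 size 16.6 88.2 ang 14.77 z [0.0564 0.0602 0.0642] mean [ 0.2558 -0.3258  0.0601]
warmer 3776 c 578.3 290.9 size 286.6 217.3 ang 7.81 z [0.0261 0.0301 0.0337] mean [0.5616 0.3087 0.0299]
dish 1433 c 608.1 274.4 size 173.0 225.2 ang 22.97 z [0.0473 0.0503 0.0533] mean [0.5697 0.3114 0.0503]
circ 624.5263061523438 276.8681335449219 129.34136962890625
bar 161 c 666.3 317.6 size 43.5 151.1 ang 10.74 z [0.0384 0.0418 0.0447] mean [0.6504 0.3248 0.0417]
   axis deg 98.8
tray 10322 c 578.6 -307.0 size 298.7 316.4 ang 0.06 z [-0.0009  0.0035  0.0101] mean [ 0.5753 -0.3061  0.0046]
r1 141 c 605.9 -207.3 size 8.9 139.6 ang 87.21 z [0.0386 0.0416 0.0452] mean [ 0.6056 -0.2068  0.0418]
   axis deg 177.34
r2 155 c 600.7 -286.0 size 10.0 138.0 ang 87.31 z [0.0386 0.0423 0.0457] mean [ 0.6011 -0.2864  0.0421]
   axis deg 177.43
[-1.79876480e+02 -1.52499725e-02  1.65226055e+02]
```

```bash
cat >> h.py <<'E'
def to(pos,yaw,pitch_nose=0):
    """units needed: turn first (tool axes), then shift in the turned frame. yaw=lifter yaw deg, nose-down deg"""
    s=sense(); A=R.from_euler('xyz',s['tcp_rot'])
    B=R.from_euler('z',yaw,degrees=True)*R.from_euler('y',pitch_nose,degrees=True)*R.from_euler('yx',[0,180],degrees=True)
    B=B*R.from_euler('z',180,degrees=True)
    t=np.degrees((A.inv()*B).as_rotvec())/5; d=B.inv().apply(np.array(pos)-s['tcp_pos'])/.02
    print('t',round(s['time_s'],2),'tcp',s['tcp_pos'].round(4),np.degrees(s['tcp_rot']).round(2),'F',s['force'].round(1),'gap',round(s['finger_gap']*85.4,1),'gf',round(s['gripper_force'],1))
    print(' turn units',t.round(3),'shift units',d.round(3))
E
python3 - <<'E'
from h import *
c=load('top');W=world(c);W[c['range_z']<.1]=9
def reg(x0,y0,x1,y1): return W[int(y0/1.4):int(y1/1.4),int(x0/1.4):int(x1/1.4)].reshape(-1,3)
# dish & warmer: white/ grey segmentation via pixels
im=cv2.cvtColor(c['pixels'],cv2.COLOR_RGB2GRAY)
m=np.zeros_like(im);m[140:255,118:205]=1
b=((im>np.percentile(im[190:205,150:168],50)-18)&(m>0)).astype(np.uint8)
n,l,st,ce=cv2.connectedComponentsWithStats(b)
i=l[197,159];k=(l==i).astype(np.uint8);cs,_=cv2.findContours(k,cv2.RETR_EXTERNAL,cv2.CHAIN_APPROX_NONE)
e=cv2.fitEllipse(max(cs,key=len));print('ellipse px',e,st[i])
def ray(u,v,z):
    E=c['extrinsics'];d=E[:3,:3].T@np.array([(u-c['cx'])/c['f'],(v-c['cy'])/c['f'],1]);o=-E[:3,:3].T@E[:3,3];return o+d*(z-o[2])/d[2]
print('dish',ray(*e[0],.05).round(4))
print('warmer corners',[ray(x/2.4+110,y/2.4+130,.03).round(4)[:2].tolist() for x,y in [(37,62),(183,42),(211,266),(62,289)]])
print('bar ends',[ray(x/2.4+110,y/2.4+130,.042).round(4)[:2].tolist() for x,y in [(45,99),(178,81)]])
y=np.radians(8.8);g=np.array([.544,-.0132])+.012*np.array([np.cos(y),np.sin(y)]);print(g)
to([*g,.12],8.8)
E
```

```text
ellipse px ((159.67274475097656, 195.7987060546875), (44.50410842895508, 46.34867477416992), 61.008018493652344) [ 137  173   48   47 1680]
dish [0.5702 0.3087 0.05  ]
warmer corners [[0.688, 0.4147], [0.7128, 0.2433], [0.4482, 0.2031], [0.421, 0.3733]]
bar ends [[0.6409, 0.3996], [0.6628, 0.2455]]
[ 0.55585874 -0.01136417]
t 0.1 tcp [0.1337 0.5071 0.2302] [-1.7988e+02 -2.0000e-02  1.6523e+02] F [-0.   0.   0.1] gap 85.5 gf 0.0
 turn units [-0.024 -0.008 -4.715] shift units [-16.896 -28.849   5.511]
```

>>> move_arm(
  motion=[0,0,-0.943,0,0,0,85,0,0,-0.943,0,0,0,85,0,0,-0.943,0,0,0,85,0,0,-0.943,0,0,0,85,0,0,-0.943,0,0,0,85],
)

```text
time_s: 0.52
tcp_pos: [0.1337, 0.5073, 0.2306]
tcp_rot: [-3.14, -0.001, -2.984]
force: [0.5, 0.1, -0.3]
finger_gap: 0.995
gripper_force: 0.0
```

>>> move_arm(
  motion=[0,0,0,-0.563,-0.962,0.1,85,0,0,0,-0.563,-0.962,0.1,85,0,0,0,-0.563,-0.962,0.1,85,0,0,0,-0.563,-0.962,0.1,85,0,0,0,-0.563,-0.962,0.1,85,0,0,0,-0.563,-0.962,0.1,85,0,0,0,-0.563,-0.962,0.1,85,0,0,0,-0.563,-0.962,0.1,85,0,0,0,-0.563,-0.962,0.1,85,0,0,0,-0.563,-0.962,0.1,85],
)

```text
time_s: 1.35
tcp_pos: [0.2748, 0.3336, 0.2106]
tcp_rot: [-3.141, -0.001, -2.988]
force: [0.3, 0.2, 0.3]
finger_gap: 0.997
gripper_force: 0.0
```

>>> move_arm(
  motion=[0,0,0,-0.563,-0.962,0.1,85,0,0,0,-0.563,-0.962,0.1,85,0,0,0,-0.563,-0.962,0.1,85,0,0,0,-0.563,-0.962,0.1,85,0,0,0,-0.563,-0.962,0.1,85,0,0,0,-0.563,-0.962,0.1,85,0,0,0,-0.563,-0.962,0.1,85,0,0,0,-0.563,-0.962,0.1,85,0,0,0,-0.563,-0.962,0.1,85,0,0,0,-0.563,-0.962,0.1,85],
)

```text
time_s: 2.18
tcp_pos: [0.4155, 0.1608, 0.1906]
tcp_rot: [-3.142, -0.001, -2.988]
force: [0.1, -0.6, -0.0]
finger_gap: 0.992
gripper_force: 0.0
```

>>> move_arm(
  motion=[0,0,0,-0.563,-0.962,0.3,85,0,0,0,-0.563,-0.962,0.3,85,0,0,0,-0.563,-0.962,0.3,85,0,0,0,-0.563,-0.962,0.3,85,0,0,0,-0.563,-0.962,0.3,85,0,0,0,-0.563,-0.962,0.3,85,0,0,0,-0.563,-0.962,0.3,85,0,0,0,-0.563,-0.962,0.3,85,0,0,0,-0.4,-0.962,0.3,85,0,0,0,0,0,0,85],
)

```text
time_s: 3.02
tcp_pos: [0.5392, 0.0028, 0.1348]
tcp_rot: [-3.141, -0.003, -2.991]
force: [-1.0, -0.0, -0.5]
finger_gap: 0.995
gripper_force: 0.0
```

```bash
python3 - <<'E'
from h import *
to([.5559,-.0114,.12],8.8)
c=cam('wrist');save(c,'wrist1.png',None,1.2)
W=world(c);W[c['range_z']<.05]=9
P=W.reshape(-1,3);P=P[(abs(P[:,0]-.56)<.09)&(abs(P[:,1]+.01)<.06)]
h=fit(P,.054,.066,'handle',6);v=h[:,:2]-h[:,:2].mean(0);d=np.linalg.svd(v,full_matrices=False)[2][0];print(np.degrees(np.arctan2(d[1],d[0])))
P=W.reshape(-1,3);P=P[(abs(P[:,0]-.65)<.08)&(abs(P[:,1])<.06)]
fit(P,.0012,.006,'blade',6)
E
```

```text
t 3.02 tcp [0.5392 0.0028 0.1348] [-1.7994e+02 -1.5000e-01 -1.7140e+02] F [-1.  -0.  -0.5] gap 84.9 gf 0.0
 turn units [-0.012 -0.031 -0.039] shift units [-0.715 -0.828  0.741]
handle 2391 c 546.1 -14.7 size 90.0 16.1 ang 8.8 z [0.0583 0.0597 0.0606] mean [ 0.5426 -0.0149  0.0595]
8.830216154616581
blade 2269 c 648.4 1.2 size 91.0 59.9 ang 8.8 z [0.0013 0.0017 0.0022] mean [0.6495 0.0021 0.0017]
```

>>> move_arm(
  motion=[-0.012,-0.03,-0.04,-0.75,-0.9,0.19,85,0,0,0,0,0,1,85,0,0,0,0,0,1,85,0,0,0,0,0,1,85,0,0,0,0,0,1,85,0,0,0,0,0,0.5,85,0,0,0,0,0,0.5,85,0,0,0,0,0,0,85,0,0,0,0,0,0,85],
)

```text
time_s: 3.82
tcp_pos: [0.5564, -0.0093, 0.0336]
tcp_rot: [3.14, 0.002, -2.984]
force: [0.0, -0.1, 0.5]
finger_gap: 1.0
gripper_force: 0.0
```

```bash
python3 -c "
from h import *
to([.5569,-.0129,.031],8.8)"
```

```text
t 3.82 tcp [ 0.5564 -0.0093  0.0336] [ 1.7993e+02  1.3000e-01 -1.7097e+02] F [ 0.  -0.1  0.5] gap 85.4 gf 0.0
 turn units [0.014 0.026 0.046] shift units [ 0.001 -0.183  0.132]
```

>>> move_arm(
  motion=[0.014,0.026,0.046,0,-0.18,0.13,85,0,0,0,0,0,0,85,0,0,0,0,0,0,40,0,0,0,0,0,0,0,0,0,0,0,0,0,0,0,0,0,0,0,0,0,0,0,0,0,0,0,0,0,0,0,0,0,0,0],
)

```text
time_s: 4.48
tcp_pos: [0.5571, -0.013, 0.031]
tcp_rot: [3.141, 0.0, -2.988]
force: [0.8, 0.3, 3.3]
finger_gap: 0.173
gripper_force: 61.0
```

>>> move_arm(
  motion=[0,0,0,0,0,0,0,0,0,0,0,0,0,0,0,0,0,0,0,0,0,0,0,0,0,0,0,0,0,0,0,0,0,0,0],
)

```text
time_s: 4.9
tcp_pos: [0.5572, -0.0131, 0.0311]
tcp_rot: [-3.142, 0.001, -2.988]
force: [-0.8, 0.9, 2.1]
finger_gap: 0.175
gripper_force: 60.8
```

```bash
python3 -c "
from h import *
to([.5569,-.0129,.031],8.8)"
```

```text
t 4.9 tcp [ 0.5572 -0.0131  0.0311] [-1.8000e+02  3.0000e-02 -1.7122e+02] F [-0.8  0.9  2.1] gap 14.9 gf 60.8
 turn units [-0.001  0.007 -0.004] shift units [0.013 0.01  0.004]
```

>>> move_arm(
  motion=[0,0,0,0,0,-0.3,0,0,0,0,0,0,-0.7,0,0,0,0,0,0,-1,0,0,0,0,0,0,-1,0,0,0,0,0,0,-1,0,0,0,0,0,0,-1,0,0,0,0,0.25,0.5,0,0,0,0,0,0.508,0.987,0,0,0,0,0,0.508,0.987,0,0,0,0,0,0.508,0.987,0,0],
)

```text
time_s: 5.73
tcp_pos: [0.5095, 0.0508, 0.1293]
tcp_rot: [3.141, -0.002, -2.989]
force: [0.6, 0.8, -1.8]
finger_gap: 0.178
gripper_force: 60.4
```

>>> move_arm(
  motion=[0,0,0,0.508,0.987,0,0,0,0,0,0.508,0.987,0,0,0,0,0,0.508,0.987,0,0,0,0,0,0.508,0.987,0,0,0,0,0,0.508,0.987,0,0,0,0,0,0.508,0.987,0,0,0,0,0,0.508,0.987,0,0,0,0,0,0.508,0.987,0,0,0,0,0,0.508,0.987,0,0,0,0,0,0.508,0.987,0,0],
)

```text
time_s: 6.57
tcp_pos: [0.3785, 0.2301, 0.1291]
tcp_rot: [-3.141, -0.002, -2.988]
force: [0.1, 0.1, -1.1]
finger_gap: 0.173
gripper_force: 60.4
```

>>> move_arm(
  motion=[0,0,0,0.508,0.987,0.2,0,0,0,0,0.508,0.987,0.3,0,0,0,0,0.25,0.5,0.5,0,0,0,0,0,0,0.5,0,0,0,0,0,0,0,0,0,0,0,0,0,0,0],
)

```text
time_s: 7.07
tcp_pos: [0.347, 0.2735, 0.099]
tcp_rot: [-3.14, -0.003, -2.988]
force: [0.2, 0.5, -1.1]
finger_gap: 0.175
gripper_force: 60.4
```

```bash
python3 - <<'E'
from h import *
to([.3478,.2743,.1],8.8)
for n in ['wrist','top']:
    c=cam(n);W=world(c);W[c['range_z']<.05]=9;P=W.reshape(-1,3)
    Q=P[(abs(P[:,0]-.57)<.09)&(abs(P[:,1]-.309)<.08)]
    d=fit(Q,.045,.056,n+' dish',4)
    if n=='wrist': save(c,'wrist2.png',None,1.2)
    a=np.radians(8.8);L=lambda P,o:np.stack([(P[:,:2]-o)@[np.cos(a),np.sin(a)],(P[:,:2]-o)@[-np.sin(a),np.cos(a)]],1)
    o=sense()['tcp_pos'][:2]; l=L(d,o); print('dish in tool frame pct',np.percentile(l,[1,50,99],axis=0).round(4).tolist())
    Q=P[(P[:,2]>.045)&(P[:,2]<.1)];l=L(Q,o);k=(l[:,0]>.05)&(l[:,0]<.16)&(abs(l[:,1])<.05);print('blade', k.sum(),np.percentile(l[k],[1,99],axis=0).round(4).tolist() if k.any() else '')
    if k.any():
        A=np.c_[l[k],np.ones(k.sum())];print('  plane',np.linalg.lstsq(A,Q[k,2],rcond=None)[0].round(4),np.median(Q[k,2]))
E
```

```text
t 7.07 tcp [0.347  0.2735 0.099 ] [-1.7989e+02 -1.6000e-01 -1.7122e+02] F [ 0.2  0.5 -1.1] gap 14.9 gf 60.4
 turn units [-0.021 -0.033 -0.004] shift units [-0.044  0.033 -0.048]Traceback (most recent call last):
  File "<stdin>", line 6, in <module>
  File "h.py", line 20, in fit
    print(name,len(P),'c',round(cx,1),round(cy,1),'size',round(w,1),round(h,1),'ang',round(a,2),'z',np.percentile(P[:,2],[10,50,90]).round(4),'mean',P.mean(0).round(4)); return P
                                                                                                    ~~~~~~~~~~~~~^^^^^^^^^^^^^^^^^^^
    return _quantile_unchecked(
        a, q, axis, out, overwrite_input, method, keepdims, weights)
    return _ureduce(a,
                    func=_quantile_ureduce_func,
    ...<5 lines>...
                    overwrite_input=overwrite_input,
                    method=method)
    r = func(a, **kwargs)
    result = _quantile(arr,
                       quantiles=q,
    ...<2 lines>...
                       out=out,
                       weights=wgt)
    slices_having_nans = np.isnan(arr[-1, ...])
                                  ~~~^^^^^^^^^
IndexError: index -1 is out of bounds for axis 0 with size 0
```

```bash
python3 - <<'E'
from h import *
save(load('wrist'),'wrist2.png',None,1.2)
a=np.radians(8.8);o=sense()['tcp_pos'][:2];L=lambda P:np.c_[(P[:,:2]-o)@[np.cos(a),np.sin(a)],(P[:,:2]-o)@[-np.sin(a),np.cos(a)],P[:,2]]
for n in ['wrist','top','side']:
    c=load(n) if n=='wrist' else cam(n);W=world(c);W[c['range_z']<.05]=9;l=L(W.reshape(-1,3))
    b=l[(l[:,0]>.05)&(l[:,0]<.16)&(abs(l[:,1])<.05)&(l[:,2]>.055)&(l[:,2]<.085)]
    if len(b)>50: print(n,'blade',len(b),np.percentile(b,[1,99],axis=0).round(4).tolist(),'plane',np.linalg.lstsq(np.c_[b[:,:2],np.ones(len(b))],b[:,2],rcond=None)[0].round(4))
    d=l[(abs(l[:,0]-.225)<.08)&(abs(l[:,1])<.08)&(l[:,2]>.046)&(l[:,2]<.055)]
    if len(d)>50: print(n,'dish',len(d),np.percentile(d,[2,50,98],axis=0).round(4).tolist())
E
```

```text
wrist blade 632 [[0.0685, -0.017, 0.0678], [0.0962, 0.0158, 0.0701]] plane [-0.01   -0.0003  0.0698]
top blade 742 [[0.0508, -0.0285, 0.0643], [0.1379, 0.0306, 0.0777]] plane [-0.0017 -0.0105  0.0715]
top dish 1412 [[0.1658, -0.0544, 0.0463], [0.2218, 0.0031, 0.0502], [0.283, 0.0615, 0.0546]]
side blade 385 [[0.0513, -0.0313, 0.0677], [0.1378, 0.0302, 0.0749]] plane [-0.0017 -0.0032  0.0718]
side dish 788 [[0.1652, -0.0606, 0.0468], [0.2213, -0.0024, 0.0497], [0.2974, 0.06, 0.0528]]
```

View pics/wrist2.png

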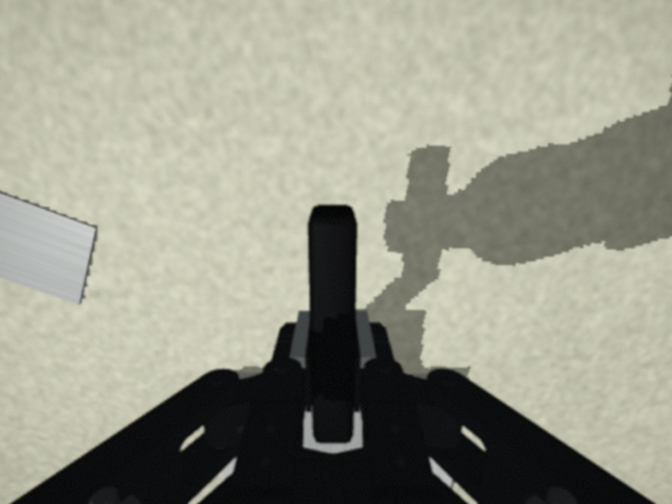

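>>> move_arm(
  motion=[-0.02,0.37,0,0,0.08,0.5,0,0,0,0,0,0,0.5,0,0,0,0,0,0,0.4,0,0,0,0,0,0,0,0,0,0,0,0,0,0,0],
)

```text
time_s: 7.63
tcp_pos: [0.3468, 0.2753, 0.0719]
tcp_rot: [3.141, -0.034, -2.989]
force: [0.5, 1.0, -2.4]
finger_gap: 0.176
gripper_force: 60.4
```

```bash
python3 -c "
from h import *
to([.347,.275,.066],8.8,2)"
```

```text
t 7.63 tcp [0.3468 0.2753 0.0719] [ 179.96   -1.93 -171.25] F [ 0.5  1.  -2.4] gap 15.1 gf 60.4
 turn units [ 0.009  0.014 -0.01 ] shift units [-0.016 -0.018  0.297]
```

>>> move_arm(
  motion=[0,0,0,0,0,0.15,0,0,0,0,0,0,0.1,0,0,0,0,0,0,0,0,0,0,0,0,0,0,0],
)

```text
time_s: 7.97
tcp_pos: [0.3474, 0.276, 0.068]
tcp_rot: [3.14, -0.032, -2.988]
force: [-0.5, 0.1, -1.7]
finger_gap: 0.18
gripper_force: 60.4
```

>>> move_arm(
  motion=[0,0,0,0,0,0.05,0,0,0,0,0,0,0,0,0,0,0,0,0,0,0],
)

```text
time_s: 8.22
tcp_pos: [0.3474, 0.276, 0.0669]
tcp_rot: [3.14, -0.032, -2.988]
force: [0.3, 0.0, -0.7]
finger_gap: 0.178
gripper_force: 60.4
```

>>> move_arm(
  motion=[0,0,0,0,0,0.05,0,0,0,0,0,0,0,0,0,0,0,0,0,0,0],
)

```text
time_s: 8.47
tcp_pos: [0.3473, 0.276, 0.0657]
tcp_rot: [3.14, -0.032, -2.988]
force: [-0.1, -0.7, -1.9]
finger_gap: 0.174
gripper_force: 60.4
```

>>> move_arm(
  motion=[0,0,0,0,0,0.03,0,0,0,0,0,0,0,0,0,0,0,0,0,0,0],
)

```text
time_s: 8.72
tcp_pos: [0.3474, 0.276, 0.0654]
tcp_rot: [3.14, -0.032, -2.988]
force: [-0.8, 0.0, -0.5]
finger_gap: 0.175
gripper_force: 60.6
```

>>> move_arm(
  motion=[0,0,0,0,0,0.03,0,0,0,0,0,0,0,0,0,0,0,0,0,0,0],
)

```text
time_s: 8.97
tcp_pos: [0.3474, 0.2761, 0.065]
tcp_rot: [3.14, -0.032, -2.988]
force: [-0.7, 0.1, 1.4]
finger_gap: 0.176
gripper_force: 60.8
```

>>> move_arm(
  motion=[0,0,0,0,0,0.03,0,0,0,0,0,0,0,0,0,0,0,0,0,0,0],
)

```text
time_s: 9.22
tcp_pos: [0.3474, 0.2761, 0.0645]
tcp_rot: [3.14, -0.031, -2.988]
force: [-1.5, -0.0, 2.6]
finger_gap: 0.177
gripper_force: 61.1
```

>>> move_arm(
  motion=[0,0,0,-0.25,0,-0.008,0,0,0,0,-0.25,0,-0.008,0,0,0,0,-0.25,0,-0.008,0,0,0,0,-0.25,0,-0.008,0],
)

```text
time_s: 9.55
tcp_pos: [0.3678, 0.2792, 0.0642]
tcp_rot: [3.14, -0.032, -2.988]
force: [-3.1, 0.5, 5.0]
finger_gap: 0.174
gripper_force: 61.2
```

>>> move_arm(
  motion=[0,0,0,-0.2,0,-0.006,0,0,0,0,-0.2,0,-0.006,0,0,0,0,-0.2,0,-0.006,0],
)

```text
time_s: 9.8
tcp_pos: [0.3787, 0.2808, 0.0641]
tcp_rot: [3.14, -0.034, -2.988]
force: [-6.1, -1.2, 7.3]
finger_gap: 0.177
gripper_force: 61.6
```

>>> move_arm(
  motion=[0,0,0,-0.2,0,-0.006,0,0,0,0,-0.2,0,-0.006,0,0,0,0,-0.2,0,-0.006,0],
)

```text
time_s: 10.05
tcp_pos: [0.3905, 0.2827, 0.0641]
tcp_rot: [3.14, -0.034, -2.988]
force: [-5.2, -1.1, 7.4]
finger_gap: 0.173
gripper_force: 61.6
```

```bash
python3 - <<'E'
from h import *
to([.347,.275,.066],8.8,2)
a=np.radians(8.8);o=sense()['tcp_pos'][:2];L=lambda P:np.c_[(P[:,:2]-o)@[np.cos(a),np.sin(a)],(P[:,:2]-o)@[-np.sin(a),np.cos(a)],P[:,2]]
for n in ['top','side']:
    c=cam(n);W=world(c);W[c['range_z']<.05]=9;l=L(W.reshape(-1,3))
    d=l[(abs(l[:,0]-.18)<.1)&(abs(l[:,1])<.08)&(l[:,2]>.047)&(l[:,2]<.055)]
    print(n,'dish',len(d),np.percentile(d,[2,50,98],axis=0).round(4).tolist())
E
```

```text
t 10.05 tcp [0.3905 0.2827 0.0641] [ 179.9    -1.92 -171.21] F [-5.2 -1.1  7.4] gap 14.8 gf 61.6
 turn units [ 0.019  0.015 -0.003] shift units [ 2.208 -0.047 -0.016]
top dish 1284 [[0.14, -0.0614, 0.0472], [0.1982, 0.0001, 0.0506], [0.2617, 0.0614, 0.0547]]
side dish 788 [[0.1385, -0.0643, 0.0473], [0.1961, -0.0041, 0.0501], [0.2596, 0.0631, 0.0536]]
```

>>> move_arm(
  motion=[0,0,0,-0.2,0,-0.006,0,0,0,0,-0.2,0,-0.006,0,0,0,0,-0.2,0,-0.006,0],
)

```text
time_s: 10.4
tcp_pos: [0.4022, 0.2845, 0.0642]
tcp_rot: [3.14, -0.034, -2.988]
force: [-5.5, -1.2, 5.5]
finger_gap: 0.175
gripper_force: 61.6
```

>>> move_arm(
  motion=[0,0,0,-0.2,0,-0.006,0,0,0,0,-0.2,0,-0.006,0,0,0,0,-0.2,0,-0.006,0],
)

```text
time_s: 10.65
tcp_pos: [0.4139, 0.2863, 0.0641]
tcp_rot: [3.14, -0.034, -2.988]
force: [-7.9, -0.7, 5.9]
finger_gap: 0.179
gripper_force: 61.7
```

```bash
cat > chk.py <<'E'
from h import *
import sys
to([.347,.275,.066],8.8,2)
a=np.radians(float(sys.argv[1]) if len(sys.argv)>1 else 8.8);o=sense()['tcp_pos'];L=lambda P:np.c_[(P[:,:2]-o[:2])@[np.cos(a),np.sin(a)],(P[:,:2]-o[:2])@[-np.sin(a),np.cos(a)],P[:,2]]
h=float(sys.argv[2]) if len(sys.argv)>2 else .051
for n in ['top','side']:
    c=cam(n);W=world(c);W[c['range_z']<.05]=9;l=L(W.reshape(-1,3))
    d=l[(abs(l[:,0]-.17)<.11)&(abs(l[:,1])<.075)&(abs(l[:,2]-h)<.007)]
    print(n,'dish',len(d),np.percentile(d,[2,50,98],axis=0).round(4).tolist(),'centre pct mid',((np.percentile(d,2,axis=0)+np.percentile(d,98,axis=0))/2).round(4))
    k=d[(abs(d[:,0]-np.median(d[:,0]))<.045)&(abs(d[:,1]-np.median(d[:,1]))<.045)]
    print('  slopes x,y deg',np.degrees(np.linalg.lstsq(np.c_[k[:,:2],np.ones(len(k))],k[:,2],rcond=None)[0][:2]).round(2))
E
python3 chk.py
```

```text
t 10.65 tcp [0.4139 0.2863 0.0641] [ 179.9    -1.96 -171.21] F [-7.9 -0.7  5.9] gap 15.3 gf 61.7
 turn units [ 0.02   0.009 -0.001] shift units [ 3.392 -0.047  0.025]
top dish 1649 [[0.116, -0.0585, 0.0449], [0.1753, 0.0013, 0.0514], [0.2404, 0.0613, 0.057]] centre pct mid [0.1782 0.0014 0.0509]
  slopes x,y deg [-0.98  0.43]
side dish 833 [[0.1134, -0.0626, 0.045], [0.171, -0.005, 0.0513], [0.2364, 0.0599, 0.0552]] centre pct mid [ 0.1749 -0.0014  0.0501]
  slopes x,y deg [-1.25  0.32]
```

>>> move_arm(
  motion=[0,0,0,-0.2,0,-0.006,0,0,0,0,-0.2,0,-0.006,0,0,0,0,-0.2,0,-0.006,0,0,0,0,-0.2,0,-0.006,0,0,0,0,-0.2,0,-0.006,0],
)

```text
time_s: 11.17
tcp_pos: [0.4333, 0.2893, 0.0641]
tcp_rot: [3.14, -0.035, -2.988]
force: [-8.1, -1.3, 8.0]
finger_gap: 0.177
gripper_force: 61.7
```

>>> move_arm(
  motion=[0,0,0,-0.2,0,-0.006,0,0,0,0,-0.2,0,-0.006,0,0,0,0,-0.2,0,-0.006,0,0,0,0,-0.2,0,-0.006,0,0,0,0,-0.2,0,-0.006,0],
)

```text
time_s: 11.58
tcp_pos: [0.4526, 0.2923, 0.0642]
tcp_rot: [3.14, -0.036, -2.988]
force: [-8.5, -1.6, 9.0]
finger_gap: 0.178
gripper_force: 61.8
```

```bash
python3 chk.py
```

```text
t 11.58 tcp [0.4526 0.2923 0.0642] [ 179.9    -2.04 -171.2 ] F [-8.5 -1.6  9. ] gap 15.2 gf 61.8
 turn units [ 0.02  -0.009  0.001] shift units [ 5.351 -0.049  0.095]
top dish 1542 [[0.0775, -0.0595, 0.0451], [0.14, -0.0018, 0.0523], [0.2011, 0.0587, 0.0573]] centre pct mid [ 0.1393 -0.0004  0.0512]
  slopes x,y deg [-2.11 -0.08]
side dish 834 [[0.0745, -0.0629, 0.0456], [0.1321, -0.0052, 0.0523], [0.1961, 0.0631, 0.0568]] centre pct mid [1.353e-01 1.000e-04 5.120e-02]
  slopes x,y deg [-2.45  0.54]
```

>>> move_arm(
  motion=[0,0,0,-0.2,0,-0.006,0,0,0,0,-0.2,0,-0.006,0,0,0,0,-0.2,0,-0.006,0,0,0,0,-0.2,0,-0.006,0,0,0,0,-0.2,0,-0.006,0],
)

```text
time_s: 12.1
tcp_pos: [0.4711, 0.2951, 0.0637]
tcp_rot: [3.14, -0.038, -2.988]
force: [-9.7, -0.9, 9.4]
finger_gap: 0.178
gripper_force: 61.9
```

>>> move_arm(
  motion=[0,0,0,-0.1,0,-0.003,0,0,0,0,-0.1,0,-0.003,0],
)

```text
time_s: 12.27
tcp_pos: [0.4754, 0.2958, 0.0636]
tcp_rot: [3.14, -0.038, -2.988]
force: [-10.6, -1.7, 8.1]
finger_gap: 0.181
gripper_force: 61.8
```

>>> move_arm(
  motion=[0,0,0,-0.08,0,-0.003,0],
)

```text
time_s: 12.35
tcp_pos: [0.4768, 0.296, 0.0637]
tcp_rot: [3.14, -0.038, -2.988]
force: [-11.5, -1.7, 9.1]
finger_gap: 0.179
gripper_force: 61.8
```

```bash
python3 chk.py
```

```text
t 12.35 tcp [0.4768 0.296  0.0637] [ 179.91   -2.18 -171.19] F [-11.5  -1.7   9.1] gap 15.3 gf 61.8
 turn units [ 0.018 -0.037  0.002] shift units [ 6.575 -0.044  0.113]
top dish 1297 [[0.0647, -0.0605, 0.0453], [0.1201, -0.0066, 0.0526], [0.1785, 0.0536, 0.0575]] centre pct mid [ 0.1216 -0.0035  0.0514]
  slopes x,y deg [-0.89  0.  ]
side dish 782 [[0.0633, -0.0629, 0.0458], [0.1117, -0.0049, 0.0525], [0.1746, 0.0642, 0.0562]] centre pct mid [0.1189 0.0006 0.051 ]
  slopes x,y deg [-0.75  0.45]
```

>>> move_arm(
  motion=[0,0,0,-0.07,0,-0.002,0,0,0,0,-0.07,0,-0.002,0],
)

```text
time_s: 12.62
tcp_pos: [0.4767, 0.296, 0.0632]
tcp_rot: [3.14, -0.044, -2.987]
force: [-18.0, -3.1, 11.4]
finger_gap: 0.177
gripper_force: 62.3
```

>>> move_arm(
  motion=[0,0,0,-0.05,0,-0.002,0,0,0,0,-0.02,0,-0.001,0],
)

```text
time_s: 12.78
tcp_pos: [0.4768, 0.2959, 0.0628]
tcp_rot: [3.14, -0.047, -2.987]
force: [-18.4, -3.6, 12.2]
finger_gap: 0.179
gripper_force: 62.4
```

>>> move_arm(
  motion=[0,0,0,-0.05,0,-0.002,0,0,0,0,0,0,0,0],
)

```text
time_s: 12.95
tcp_pos: [0.4768, 0.2959, 0.0625]
tcp_rot: [3.14, -0.049, -2.987]
force: [-18.7, -3.1, 11.0]
finger_gap: 0.179
gripper_force: 62.3
```

```bash
python3 - <<'E'
from h import *
a=cam('top');b=cam('side')
A=cv2.resize(a['pixels'][140:260,110:230],None,fx=3.3,fy=3.3,interpolation=cv2.INTER_CUBIC)
B=cv2.resize(b['pixels'][90:210,180:300],None,fx=3.3,fy=3.3,interpolation=cv2.INTER_CUBIC)
cv2.imwrite('pics/under.png',np.hstack([A,B])[...,::-1])
# dish far edge & bar in lifter frame
al=np.radians(8.8);o=sense()['tcp_pos']
for c in (a,b):
    W=world(c);W[c['range_z']<.05]=9;P=W.reshape(-1,3)
    l=np.c_[(P[:,:2]-o[:2])@[np.cos(al),np.sin(al)],(P[:,:2]-o[:2])@[-np.sin(al),np.cos(al)],P[:,2]]
    d=l[(l[:,0]>.07)&(l[:,0]<.172)&(abs(l[:,1])<.075)&(l[:,2]>.046)&(l[:,2]<.059)]
    for x in (.1,.11,.12): 
        q=d[abs(d[:,0]-x)<.004];print(x,np.percentile(q[:,1],[2,98]).round(4),np.median(q[:,2]).round(4),end=' | ')
    q=d[abs(d[:,1])<.012];print('far edge',np.percentile(q[:,0],[99]).round(4),'near z',np.median(q[q[:,0]<.09][:,2]),'far z',np.median(q[q[:,0]>.15][:,2]))
E
```

```text
0.1 [-0.0564  0.0393] 0.0528 | 0.11 [-0.0598  0.0429] 0.0532 | 0.12 [-0.0563  0.043 ] 0.0527 | far edge [0.17] near z 0.05412944215857418 far z 0.05162710581103743
0.1 [-0.0636  0.058 ] 0.0528 | 0.11 [-0.0617  0.0585] 0.0526 | 0.12 [-0.062   0.0572] 0.0523 | far edge [0.1697] near z 0.053226681200413316 far z 0.05187831906692012
```

View pics/under.png

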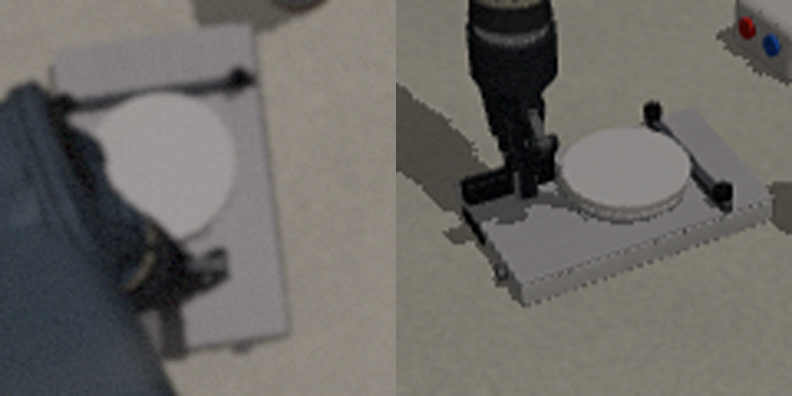

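>>> move_arm(
  motion=[0,0,0,0.08,0,0,0,0,0,0,0.08,0,0,0,0,0,0,0,0,0,0],
)

```text
time_s: 13.3
tcp_pos: [0.4768, 0.2959, 0.0623]
tcp_rot: [3.14, -0.042, -2.988]
force: [-10.4, -2.1, 5.0]
finger_gap: 0.176
gripper_force: 61.4
```

>>> move_arm(
  motion=[0,-0.15,0,0,0,0,0,0,-0.15,0,0,0,-0.04,0,0,-0.15,0,0,0,-0.04,0,0,0,0,0,0,0,0],
)

```text
time_s: 13.63
tcp_pos: [0.4778, 0.2956, 0.0623]
tcp_rot: [3.141, -0.001, -2.988]
force: [-6.6, -0.1, -3.5]
finger_gap: 0.179
gripper_force: 60.2
```

```bash
python3 chk.py 8.8 .054
```

```text
t 13.63 tcp [0.4778 0.2956 0.0623] [ 1.7998e+02 -5.0000e-02 -1.7120e+02] F [-6.6 -0.1 -3.5] gap 15.3 gf 60.2
 turn units [0.004 0.39  0.001] shift units [ 6.621 -0.017  0.046]
top dish 1358 [[0.0633, -0.06, 0.0479], [0.117, -0.0046, 0.0536], [0.1746, 0.0551, 0.0592]] centre pct mid [ 0.119  -0.0024  0.0536]
  slopes x,y deg [-0.66 -0.13]
side dish 756 [[0.0626, -0.0623, 0.0485], [0.1108, -0.0039, 0.0535], [0.1694, 0.0596, 0.0566]] centre pct mid [ 0.116  -0.0014  0.0525]
  slopes x,y deg [-1.27  0.27]
```

>>> move_arm(
  motion=[0,-0.1,0,0.06,0,-0.03,0,0,-0.1,0,0.06,0,-0.05,0,0,0,0,0,0,-0.1,0,0,0,0,0,0,-0.15,0,0,0,0,0,0,-0.2,0,0,0,0,0,0,-0.25,0,0,0,0,0,0,-0.25,0,0,0,0,0,0,0,0],
)

```text
time_s: 14.4
tcp_pos: [0.4802, 0.2968, 0.0885]
tcp_rot: [3.139, 0.029, -2.989]
force: [0.4, 0.3, -2.5]
finger_gap: 0.176
gripper_force: 60.3
```

```bash
python3 chk.py 8.8 .074; python3 - <<'E'
from h import *
a=load('top');b=load('side')
A=cv2.resize(a['pixels'][140:260,110:230],None,fx=3.3,fy=3.3,interpolation=cv2.INTER_CUBIC)
B=cv2.resize(b['pixels'][80:200,180:300],None,fx=3.3,fy=3.3,interpolation=cv2.INTER_CUBIC)
cv2.imwrite('pics/lift.png',np.hstack([A,B])[...,::-1])
E
```

```text
t 14.4 tcp [0.4802 0.2968 0.0885] [ 179.85    1.66 -171.24] F [ 0.4  0.3 -2.5] gap 15.0 gf 60.3
 turn units [ 0.03   0.733 -0.007] shift units [ 6.707 -0.058  1.361]
top dish 304 [[0.0624, -0.0578, 0.0722], [0.0989, -0.0122, 0.0796], [0.161, 0.0458, 0.081]] centre pct mid [ 0.1117 -0.006   0.0766]
  slopes x,y deg [1.34 0.89]
side dish 219 [[0.0618, -0.0628, 0.0683], [0.089, -0.0395, 0.0795], [0.1504, 0.0551, 0.0809]] centre pct mid [ 0.1061 -0.0039  0.0746]
  slopes x,y deg [2.42 7.19]
```

View pics/lift.png

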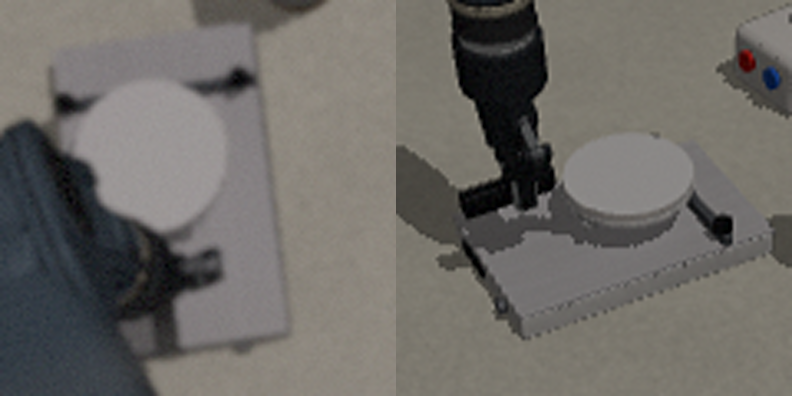

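The dish is off the plate and on the blade: top view centre is about (152,155), and the side view shows it clear of the bar. I'll raise it further and check that it's level.

>>> move_arm(
  motion=[0,0,0,0,0,-0.2,0,0,0,0,0,0,-0.4,0,0,0,0,0,0,-0.6,0,0,0,0,0,0,-0.6,0,0,0,0,0,0,-0.6,0,0,0,0,0,0,-0.6,0,0,0,0,0,0,-0.4,0,0,0,0,0,0,-0.2,0,0,0,0,0,0,0,0,0,0,0,0,0,0,0],
)

```text
time_s: 15.33
tcp_pos: [0.4768, 0.2958, 0.1582]
tcp_rot: [3.14, 0.025, -2.988]
force: [-0.7, 0.4, -3.0]
finger_gap: 0.179
gripper_force: 60.3
```

```bash
python3 chk.py 8.8 .154; python3 -c "
from h import *
y=np.radians(-2.6);g=np.array([.6035,-.2466])-.108*np.array([np.cos(y),np.sin(y)]);print(g)
to([*g,.17],-2.6,-1.5)"
```

```text
t 15.33 tcp [0.4768 0.2958 0.1582] [ 179.91    1.43 -171.23] F [-0.7  0.4 -3. ] gap 15.3 gf 60.3
 turn units [ 0.019  0.686 -0.005] shift units [ 6.41  -0.037  4.835]
top dish 1610 [[0.0634, -0.0562, 0.1479], [0.1151, -0.0014, 0.1529], [0.1665, 0.0521, 0.1588]] centre pct mid [ 0.115  -0.0021  0.1534]
  slopes x,y deg [ 1.46 -0.37]
side dish 770 [[0.063, -0.0601, 0.1485], [0.1104, -0.0039, 0.1516], [0.1648, 0.0565, 0.1547]] centre pct mid [ 0.1139 -0.0018  0.1516]
  slopes x,y deg [1.29 0.15]
[ 0.49561118 -0.2417008 ]
t 15.43 tcp [0.4762 0.2955 0.157 ] [ 179.94    1.32 -171.23] F [-0.4  0.2 -3.8] gap 15.2 gf 60.3
 turn units [ 0.068 -0.038  2.273] shift units [ -2.203 -26.79   -0.59 ]
```

>>> move_arm(
  motion=[0,0,0.1,0,0,0,0,0,0,0.2,0,0,0,0,0,0,0.27,0,0,0,0,0,0,0.27,0,0,0,0,0,0,0.27,0,0,0,0,0,0,0.27,0,0,0,0,0,0,0.27,0,0,0,0,0,0,0.27,0,0,0,0,0,0,0.2,0,0,0,0,0,0,0.1,0,0,0,0],
)

```text
time_s: 16.27
tcp_pos: [0.4768, 0.2958, 0.1581]
tcp_rot: [3.135, 0.024, 3.099]
force: [-0.8, -0.1, -2.2]
finger_gap: 0.179
gripper_force: 60.3
```

>>> move_arm(
  motion=[0,0,0.05,-0.05,-0.1,0,0,0,0,0,-0.05,-0.25,-0.02,0,0,0,0,-0.05,-0.4,-0.02,0,0,0,0,-0.05,-0.55,-0.02,0,0,0,0,-0.05,-0.7,-0.02,0,0,0,0,-0.05,-0.7,-0.02,0,0,0,0,-0.05,-0.7,-0.02,0,0,0,0,-0.05,-0.7,-0.02,0,0,0,0,-0.05,-0.7,-0.02,0,0,0,0,-0.05,-0.7,-0.02,0],
)

```text
time_s: 17.1
tcp_pos: [0.4816, 0.1833, 0.1613]
tcp_rot: [3.136, 0.024, 3.095]
force: [0.7, -0.5, -2.7]
finger_gap: 0.174
gripper_force: 60.3
```

>>> move_arm(
  motion=[0,0,0,-0.05,-0.7,-0.02,0,0,0,0,-0.05,-0.7,-0.02,0,0,0,0,-0.05,-0.7,-0.02,0,0,0,0,-0.05,-0.7,-0.02,0,0,0,0,-0.05,-0.7,-0.02,0,0,0,0,-0.05,-0.7,-0.02,0,0,0,0,-0.05,-0.7,-0.02,0,0,0,0,-0.05,-0.7,-0.02,0,0,0,0,-0.05,-0.7,-0.02,0,0,0,0,-0.05,-0.7,-0.02,0],
)

```text
time_s: 17.93
tcp_pos: [0.4848, 0.043, 0.1647]
tcp_rot: [3.136, 0.024, 3.095]
force: [-0.2, 0.1, -3.1]
finger_gap: 0.172
gripper_force: 60.3
```

>>> move_arm(
  motion=[0,0,0,-0.05,-0.7,-0.02,0,0,0,0,-0.05,-0.7,-0.02,0,0,0,0,-0.05,-0.7,-0.02,0,0,0,0,-0.05,-0.7,-0.02,0,0,0,0,-0.05,-0.7,-0.02,0,0,0,0,-0.05,-0.7,-0.02,0,0,0,0,-0.05,-0.7,-0.02,0,0,0,0,-0.05,-0.7,-0.02,0,0,0,0,-0.05,-0.7,0,0,0,0,0,-0.05,-0.7,0,0],
)

```text
time_s: 18.77
tcp_pos: [0.488, -0.0973, 0.1673]
tcp_rot: [3.136, 0.024, 3.095]
force: [0.1, -0.1, -3.5]
finger_gap: 0.181
gripper_force: 60.2
```

```bash
python3 -c "
from h import *
to([.4956,-.2417,.17],-2.6,-1)"
```

```text
t 18.77 tcp [ 0.488  -0.0973  0.1673] [179.7    1.36 177.35] F [ 0.1 -0.1 -3.5] gap 15.5 gf 60.2
 turn units [ 0.059  0.073 -0.01 ] shift units [-0.71  -7.197 -0.125]
```

>>> move_arm(
  motion=[0.03,0.03,0,-0.07,-0.7,0,0,0.03,0.04,0,-0.07,-0.7,0,0,0,0,0,-0.07,-0.7,0,0,0,0,0,-0.07,-0.7,0,0,0,0,0,-0.07,-0.7,0,0,0,0,0,-0.07,-0.7,0,0,0,0,0,-0.07,-0.7,0,0,0,0,0,-0.05,-0.55,0,0,0,0,0,-0.05,-0.4,0,0,0,0,0,-0.03,-0.25,0,0],
)

```text
time_s: 19.6
tcp_pos: [0.4959, -0.2189, 0.1669]
tcp_rot: [3.14, 0.018, 3.096]
force: [0.3, 0.1, -2.5]
finger_gap: 0.174
gripper_force: 60.3
```

>>> move_arm(
  motion=[0,0,0,0,-0.1,0,0,0,0,0,0,0,0,0,0,0,0,0,0,0,0],
)

```text
time_s: 19.85
tcp_pos: [0.4958, -0.2192, 0.167]
tcp_rot: [3.14, 0.018, 3.097]
force: [0.2, 1.1, -2.7]
finger_gap: 0.172
gripper_force: 60.3
```

```bash
python3 - <<'E'
from h import *
to([.4956,-.2417,.17],-2.6,0)
a=np.radians(-2.6);o=np.array([.6035,-.2466])
for n in ['top','side']:
    c=cam(n);W=world(c);W[c['range_z']<.05]=9;P=W.reshape(-1,3)
    l=np.c_[(P[:,:2]-o)@[np.cos(a),np.sin(a)],(P[:,:2]-o)@[-np.sin(a),np.cos(a)],P[:,2]]
    d=l[(l[:,0]>-.058)&(l[:,0]<.1)&(abs(l[:,1])<.1)&(abs(l[:,2]-.162)<.008)]
    print(n,len(d),'x far',np.percentile(d[:,0],99).round(4),'y at mid',np.percentile(d[abs(d[:,0])<.015][:,1],[1,99]).round(4),'slopes',np.degrees(np.linalg.lstsq(np.c_[d[:,:2],np.ones(len(d))],d[:,2],rcond=None)[0]).round(2),'z',np.median(d[:,2]))
    r=l[(abs(l[:,0])<.09)&(abs(l[:,1])<.06)&(l[:,2]>.037)&(l[:,2]<.047)]
    if n=='side':
        for s in (1,-1):
            q=r[abs(r[:,1]-s*.04)<.012]
            if len(q): print('rib',s,np.percentile(q[:,1],[5,50,95]).round(4),np.percentile(q[:,0],[2,98]).round(4))
E
```

```text
t 19.85 tcp [ 0.4958 -0.2192  0.167 ] [179.9    1.01 177.45] F [ 0.2  1.1 -2.7] gap 14.7 gf 60.3
 turn units [0.02  0.203 0.01 ] shift units [-0.042 -1.126 -0.148]
top 1383 x far 0.0599 y at mid [-0.0061  0.0857] slopes [1.07 0.39 9.2 ] z 0.16090896505810204
side 2149 x far 0.0591 y at mid [-0.0397  0.0844] slopes [1.16 0.21 9.2 ] z 0.1606989756307197
rib 1 [0.0334 0.0363 0.0413] [-0.0691 -0.005 ]
rib -1 [-0.0464 -0.043  -0.038 ] [-0.067   0.0676]
```

>>> move_arm(
  motion=[0.01,0.07,0,-0.05,-0.2,0,0,0.01,0.07,0.01,-0.05,-0.35,0,0,0,0.06,0,0,-0.35,0,0,0,0,0,0,-0.2,0,0,0,0,0,0,-0.07,0.1,0,0,0,0,0,0,0.3,0,0,0,0,0,0,0.5,0,0,0,0,0,0,0.5,0,0,0,0,0,0,0.5,0,0,0,0,0,0,0.5,0],
)

```text
time_s: 20.78
tcp_pos: [0.4961, -0.2425, 0.1172]
tcp_rot: [3.141, -0.001, 3.096]
force: [-1.1, -0.4, -3.3]
finger_gap: 0.182
gripper_force: 60.3
```

>>> move_arm(
  motion=[0,0,0,0,0,0.5,0,0,0,0,0,0,0.4,0,0,0,0,0,0,0.2,0,0,0,0,0,0,0.1,0,0,0,0,0,0,0,0,0,0,0,0,0,0,0],
)

```text
time_s: 21.28
tcp_pos: [0.4971, -0.2433, 0.0955]
tcp_rot: [-3.141, 0.001, 3.096]
force: [0.9, 0.2, -2.9]
finger_gap: 0.179
gripper_force: 60.3
```

```bash
cat > dk.py <<'E'
from h import *
import sys
h=float(sys.argv[1])
to([.497,-.2427,.0726],-2.6,0)
a=np.radians(-2.6);o=np.array([.6035,-.2466])
for n in ['top','side']:
    c=cam(n);W=world(c);W[c['range_z']<.05]=9;P=W.reshape(-1,3)
    l=np.c_[(P[:,:2]-o)@[np.cos(a),np.sin(a)],(P[:,:2]-o)@[-np.sin(a),np.cos(a)],P[:,2]]
    d=l[(l[:,0]>-.075)&(l[:,0]<.1)&(abs(l[:,1])<.1)&(abs(l[:,2]-h)<.007)]
    k=d[np.hypot(d[:,0],d[:,1])<.05]
    print(n,len(d),'x',np.percentile(d[abs(d[:,1])<.015][:,0],[1,99]).round(4),'y at mid',np.percentile(d[abs(d[:,0])<.015][:,1],[1,99]).round(4),'slopes',np.degrees(np.linalg.lstsq(np.c_[k[:,:2],np.ones(len(k))],k[:,2],rcond=None)[0][:2]).round(2),'z',np.median(k[:,2]).round(4))
E
python3 dk.py .093
```

```text
t 21.28 tcp [ 0.4971 -0.2433  0.0955] [-1.7995e+02  7.0000e-02  1.7737e+02] F [ 0.9  0.2 -2.9] gap 15.3 gf 60.3
 turn units [-0.011  0.014 -0.006] shift units [0.005 0.031 1.147]
top 874 x [-0.0527  0.063 ] y at mid [-0.0293  0.0627] slopes [ 0.   -0.07] z 0.0889
side 1865 x [-0.0592  0.0637] y at mid [-0.0636  0.059 ] slopes [ 0.28 -0.04] z 0.088
```

>>> move_arm(
  motion=[0,0,0,0,0.02,0.2,0,0,0,0,0,0,0.3,0,0,0,0,0,0,0.3,0,0,0,0,0,0,0.2,0,0,0,0,0,0,0.07,0,0,0,0,0,0,0.05,0,0,0,0,0,0,0.05,0],
)

```text
time_s: 21.97
tcp_pos: [0.4967, -0.2427, 0.0714]
tcp_rot: [-3.141, 0.0, 3.096]
force: [0.8, -0.0, -3.7]
finger_gap: 0.178
gripper_force: 60.3
```

>>> move_arm(
  motion=[0,0,0,0,0,0.05,0,0,0,0,0,0,0.05,0,0,0,0,0,0,0.05,0],
)

```text
time_s: 22.22
tcp_pos: [0.4972, -0.243, 0.0692]
tcp_rot: [-3.141, 0.002, 3.096]
force: [-0.8, -0.0, -2.2]
finger_gap: 0.178
gripper_force: 60.5
```

>>> move_arm(
  motion=[0,0,0,0,0,0.05,0,0,0,0,0,0,0.05,0,0,0,0,0,0,0,0],
)

```text
time_s: 22.47
tcp_pos: [0.4971, -0.2429, 0.0669]
tcp_rot: [-3.141, 0.001, 3.096]
force: [-1.3, -0.1, -1.6]
finger_gap: 0.177
gripper_force: 60.5
```

```bash
python3 dk.py .062
```

```text
t 22.47 tcp [ 0.4971 -0.2429  0.0669] [-1.7995e+02  7.0000e-02  1.7737e+02] F [-1.3 -0.1 -1.6] gap 15.1 gf 60.5
 turn units [-0.01   0.013 -0.006] shift units [ 0.004  0.01  -0.283]
top 1219 x [-0.0563  0.0635] y at mid [-0.0314  0.0626] slopes [0.15 0.  ] z 0.0621
side 2034 x [-0.0607  0.0637] y at mid [-0.0631  0.0601] slopes [-0.03 -0.13] z 0.0618
```

>>> move_arm(
  motion=[0,0,0,0,0,0.1,0,0,0,0,0,0,0.1,0,0,0,0,0,0,0.1,0,0,0,0,0,0,0,0,0,0,0,0.1,0,0,0,0,0,0,0.2,0,0,0,0,0,0,0.3,0,0,0,0,0,0,0.3,0,0,0],
)

```text
time_s: 23.23
tcp_pos: [0.4782, -0.2419, 0.0607]
tcp_rot: [-3.141, 0.0, 3.096]
force: [-0.1, 0.1, -1.9]
finger_gap: 0.176
gripper_force: 60.5
```

```bash
python3 dk.py .062
```

```text
t 23.23 tcp [ 0.4782 -0.2419  0.0607] [-1.7996e+02  1.0000e-02  1.7737e+02] F [-0.1  0.1 -1.9] gap 15.0 gf 60.5
 turn units [-0.007  0.002 -0.005] shift units [-0.942  0.003 -0.593]
top 1396 x [-0.0587  0.0639] y at mid [-0.0465  0.0622] slopes [0.09 0.  ] z 0.062
side 2018 x [-0.0591  0.0638] y at mid [-0.0635  0.0594] slopes [ 0.05 -0.15] z 0.0618
```

>>> move_arm(
  motion=[0,0,0,0.4,0,0,0,0,0,0,0.5,0,0,0,0,0,0,0.7,0,0,0,0,0,0,0.8,0,0,0,0,0,0,0.8,0,0,0,0,0,0,0.8,0,0,0,0,0,0,0.8,0,0,0,0,0,0,0.8,0,0,0,0,0,0,0.6,0,0,0,0,0,0,0.3,0,0,0],
)

```text
time_s: 24.17
tcp_pos: [0.3469, -0.2355, 0.0604]
tcp_rot: [-3.141, -0.001, 3.095]
force: [0.3, -0.0, -1.1]
finger_gap: 0.176
gripper_force: 60.5
```

>>> move_arm(
  motion=[0,0,0,0,0,-0.5,0,0,0,0,0,0,-1,0,0,0,0,0,0,-1,0,0,0,0,0,-0.5,-0.3,0,0,0,0,0,-1,0,0,0,0,0,0,-1,0,0,0,0,0,0,-1,0,0,0,0,0,0,-1,0,0,0,0,0,0,-1,0,0,0,0,0,0,0,0,0],
)

```text
time_s: 25.0
tcp_pos: [0.3441, -0.3503, 0.1168]
tcp_rot: [-3.137, 0.001, 3.093]
force: [-0.1, -1.0, -1.0]
finger_gap: 0.175
gripper_force: 60.5
```

```bash
python3 dk.py .062; python3 -c "
from h import *
to([.5199,-.3679,.08],-2.6,0)"
```

```text
t 25.0 tcp [ 0.3441 -0.3503  0.1168] [-1.7975e+02  8.0000e-02  1.7721e+02] F [-0.1 -1.  -1. ] gap 15.0 gf 60.5
 turn units [-0.05   0.015 -0.038] shift units [-7.393  5.722  2.211]
top 1595 x [-0.0585  0.0638] y at mid [-0.06    0.0622] slopes [-0.22 -0.07] z 0.0621
side 2018 x [-0.0589  0.0642] y at mid [-0.0634  0.0599] slopes [-0.04 -0.01] z 0.0619
t 25.1 tcp [ 0.3439 -0.3468  0.1165] [-1.7999e+02  2.0000e-02  1.7730e+02] F [-0.7  0.4 -1.4] gap 15.3 gf 60.5
 turn units [-0.003  0.005 -0.02 ] shift units [-8.839 -0.656  1.827]
```

>>> move_arm(
  motion=[0,0,-0.02,-0.5,-0.2,0,0,0,0,0,-1,-0.2,0,0,0,0,0,-1,-0.2,0,0,0,0,0,-1,-0.05,0,0,0,0,0,-1,0,0,0,0,0,0,-1,0,0,0,0,0,0,-1,0,0,0,0,0,0,-1,0,0,0,0,0,0,-0.9,0,0,0,0,0,0,-0.44,0,0.3,0],
)

```text
time_s: 25.93
tcp_pos: [0.5229, -0.3662, 0.1118]
tcp_rot: [-3.14, 0.004, 3.1]
force: [0.3, -0.1, -1.1]
finger_gap: 0.177
gripper_force: 60.5
```

>>> move_arm(
  motion=[0,0,0,0,0,0.7,0,0,0,0,0,0,0.8,0,0,0,0,0,0,0.7,0,0,0,0,0,0,0.6,0,0,0,0,0,0,0.3,0,0,0,0,0,0,0,0,0,0,0,0,0,0,0],
)

```text
time_s: 26.52
tcp_pos: [0.5196, -0.3663, 0.0485]
tcp_rot: [3.142, -0.0, 3.097]
force: [0.4, -1.0, -1.8]
finger_gap: 0.177
gripper_force: 60.5
```

```bash
python3 -c "
from h import *
to([.5199,-.3679,.0351],-2.6,0)"
```

```text
t 26.52 tcp [ 0.5196 -0.3663  0.0485] [ 1.8000e+02 -2.0000e-02  1.7747e+02] F [ 0.4 -1.  -1.8] gap 15.1 gf 60.5
 turn units [ 0.    -0.003  0.014] shift units [-0.02  -0.077  0.669]
```

>>> move_arm(
  motion=[0,0,0.01,0,-0.08,0.3,0,0,0,0,0,0,0.2,0,0,0,0,0,0,0.1,0,0,0,0,0,0,0.05,0,0,0,0,0,0,0,0],
)

```text
time_s: 26.93
tcp_pos: [0.5197, -0.3682, 0.0355]
tcp_rot: [-3.141, 0.0, 3.096]
force: [-0.3, 0.3, -1.0]
finger_gap: 0.177
gripper_force: 60.5
```

>>> move_arm(
  motion=[0,0,0,0,0,0.03,0,0,0,0,0,0,0.02,0,0,0,0,0,0,0,0],
)

```text
time_s: 27.18
tcp_pos: [0.52, -0.3684, 0.0349]
tcp_rot: [-3.141, 0.001, 3.097]
force: [0.3, -0.4, -1.9]
finger_gap: 0.179
gripper_force: 60.5
```

>>> move_arm(
  motion=[0,0,0,0,0,0.03,0,0,0,0,0,0,0,0,0,0,0,0,0,0,0],
)

```text
time_s: 27.43
tcp_pos: [0.52, -0.3684, 0.0347]
tcp_rot: [-3.141, 0.001, 3.097]
force: [-0.6, 0.4, 1.3]
finger_gap: 0.173
gripper_force: 60.9
```

>>> move_arm(
  motion=[0,0,0,0,0,0.03,0,0,0,0,0,0,0,0,0,0,0,0,0,0,0],
)

```text
time_s: 27.68
tcp_pos: [0.5199, -0.3685, 0.0346]
tcp_rot: [-3.141, 0.001, 3.096]
force: [-2.4, 0.5, 6.2]
finger_gap: 0.175
gripper_force: 61.5
```

>>> move_arm(
  motion=[0,0,0,0,0,-0.03,0,0,0,0,0,0,0,25,0,0,0,0,0,0,50,0,0,0,0,0,0,50,0,0,0,0,0,0,50,0,0,0,0,0,0,50],
)

```text
time_s: 28.18
tcp_pos: [0.5199, -0.3682, 0.0338]
tcp_rot: [-3.141, 0.0, 3.097]
force: [1.4, 0.7, 0.9]
finger_gap: 0.586
gripper_force: 0.0
```

>>> move_arm(
  motion=[0,0,0,0,0,-0.3,50,0,0,0,0,0,-0.7,50,0,0,0,0,0,-1,50,0,0,0,0,0,-1,50,0,0,0,0,0,-1,50,0,0,0,0,0,-1,50,0,0,0,0,0,-1,50,0,0,0,1,0,-0.5,50,0,0,0,1,0,0,50,0,0,0,1,0,0,50],
)

```text
time_s: 29.02
tcp_pos: [0.4602, -0.3661, 0.1663]
tcp_rot: [-3.139, 0.003, 3.097]
force: [0.2, -0.4, -0.2]
finger_gap: 0.585
gripper_force: 0.0
```

>>> move_arm(
  motion=[0,0,0,1,0,0,50,0,0,0,1,0,0,50,0,0,0,1,0,0,50,0,0,0,1,0,0,50,0,0,0,1,0,0,50,0,0,0,0,0,0,50,0,0,0,0,0,0,50],
)

```text
time_s: 29.6
tcp_pos: [0.3596, -0.3613, 0.1648]
tcp_rot: [-3.14, 0.002, 3.095]
force: [-0.1, -0.2, 0.2]
finger_gap: 0.585
gripper_force: 0.0
```

```bash
python3 dk.py .062; python3 - <<'E'
from h import *
a=load('top');b=load('side')
A=cv2.resize(a['pixels'][95:255,260:460],None,fx=2,fy=2);B=cv2.resize(b['pixels'][220:400,230:430],None,fx=2,fy=2)[:320]
cv2.imwrite('pics/end.png',np.hstack([A,B])[...,::-1])
W=world(a);W[a['range_z']<.05]=9;P=W.reshape(-1,3);P=P[(abs(P[:,0]-.52)<.08)&(abs(P[:,1]+.37)<.05)]
fit(P,.055,.075,'handle',4)
E
```

```text
t 29.6 tcp [ 0.3596 -0.3613  0.1648] [-1.7992e+02  9.0000e-02  1.7734e+02] F [-0.1 -0.2  0.2] gap 50.0 gf 0.0
 turn units [-0.016  0.018 -0.013] shift units [-6.594  6.234  4.61 ]
top 1610 x [-0.0589  0.0638] y at mid [-0.06    0.0626] slopes [ 0.24 -0.07] z 0.0619
side 2023 x [-0.059   0.0639] y at mid [-0.0632  0.0597] slopes [-0.11  0.11] z 0.0619
handle 213 c 506.9 -366.8 size 18.3 88.4 ang 87.93 z [0.0595 0.0645 0.0684] mean [ 0.5081 -0.3656  0.0642]
```

View pics/end.png

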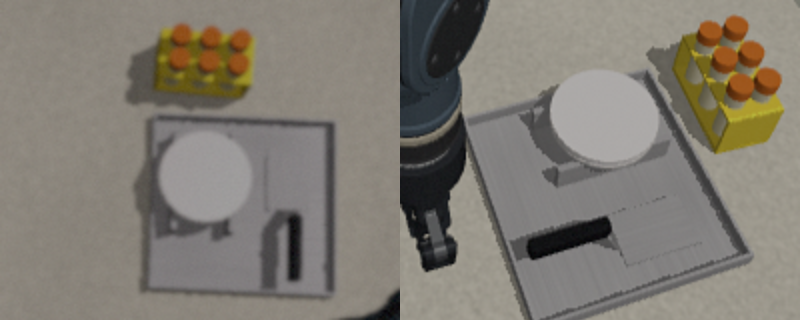

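The picture shows the dish level on the ribs at (205,177) and the lifter flat in the bay with its handle at (294,247). The rack hasn't been moved and the gripper is clear of everything.

```bash
python3 -c "
from plant import sign_off
print(sign_off())"
```

```text
the job is handed in; nothing more can be done
None
```

I handed the job in after about 30 s of the 61 s allowed: the dish sits level on the two ribs, within about 2 mm of their centre, and the lifter lies flat in the empty bay; the brown jar and tube rack were not touched.

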